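# Lay the lab timer face down for its battery change

## Task

The lab timer standing on edge in the grey dock needs a new battery: take it out and lay it face down, flat, centred on the dark, nearly square service mat with the thin grey border, with its display and buttons against the mat. Do not knock over the dropper bottle.

Things in the scene. Friction and masses are not known exactly. Their poses are not given: they have to be found in the camera images.
- timer_center (a point): Centre of the lab timer: flat white box 66 (its x axis) by 62 (y) by 17 mm thick (z), 50 to 85 g. z points out of its front face (display, three round buttons, up to 3 mm proud, which sink into the mat). It starts on edge in the dock, x up, z towards the dock's -x, loose in the slot, top edge 74 mm above the worktop. Set down on its lower edge and leaned over, it tips flat by itself when let go.
- dock: The timer's grey plastic dock, fixed to the worktop; origin under its centre. Base 80 (x) by 86 (y) by 8 mm high; on it two walls 80 mm long, to 20 mm above the worktop, with a 24 mm wide slot between them along the dock's y, open at the ends and top. The slot's floor is 8 mm above the worktop. It stands to the left or to the right of the mat.
- mat: The service mat, a dark rubber sheet 160 (x) by 170 (y) by 4 mm thick with a thin grey border line, fixed to the worktop; origin under its centre, z up.
- dropper_bottle: Bystander: dropper bottle with a red screw cap, 34 mm across, 75 mm high, standing loose behind the mat among a brown bottle and a beaker; origin at the centre of its foot, z up.

How it is judged (in metres and radians):
At the end, for the whole second after the job is handed in: The timer lies face down and flat on the mat (front face within 10 degrees of straight down, centre less than 18 mm above the worktop), its centre within 30 mm of the mat's centre, released; the dropper bottle was not knocked over (angle between timer_center's own z axis and vertical above 2.97 rad and z of timer_center in the frame of mat below 0.018 m and horizontal distance between timer_center and mat below 0.03 m); the robot touches nothing.
It fails at once if the dropper bottle is knocked over (tilted more than 35 degrees) (angle between dropper_bottle's own z axis and vertical above 0.6 rad).
It also fails if it takes over 40 s, if anything falls off the work surface, if the arm or the gripper's body presses on something with over 40 N, if the wrist force passes 120 N, or if a joint passes its speed limit or range.

## Robot

A 7-joint arm with a two-finger parallel gripper is mounted at the origin on a cart in front of the work surface, level with it; the furniture and walls round the work are solid. World frame = base frame: x ahead of the robot, y to its left, z up, the work surface at z = 0. Lengths are in mm, angles in rad, forces in N, time in s.
With the tool pointing down it reaches from about 400 to 875 mm from the base axis. Payload 4.4 kg.
Tool frame: the origin (TCP) lies where the fingers leave the gripper's body, on its centre line; the fingertips stand 73 mm ahead of it and the grasp point (between the pads) lies 54 mm ahead of it; z points along the fingers, y is the line along which they close (so a half turn about z gives the same grasp; the last joint's range is limited). The gripper opens to 85 mm and grips with 20 to 120 N. Pads are 22 mm wide; open, the fingers measure 114 mm over their backs; the gripper's body (76 mm by 85 mm) begins 54 mm behind the grasp point. The pads swing forward as they close: fully open they stand 13 mm farther back than shut.
Start: joints at [-1.358, 0.628, 0.038, 1.517, -0.027, 0.996, -0.02], TCP at [178.859, 624.921, 303.913] pointing down, gripper open.
Joint ranges: [-3.06, 3.06], [-0.37, 2.12], [-1.25, 1.32], [0.18, 2.47], [-1.1, 4.24], [0.23, 1.98], [-2.94, 2.94]. Speed limits (rad/s): [2.57, 2.57, 3.14, 3.14, 3.14, 3.14, 3.14].

## Interface

Orientations are given as [roll, pitch, yaw] about the fixed x, y, z axes, in that order (R = Rz(yaw) Ry(pitch) Rx(roll)).
In Python, from cell import ctrl gives the robot as it stands.
- The arm moves only by the tool send_rows, never from a script. Its argument "rows" is a list that holds one entry, the list of rows, each a list of 6 numbers: the shift along the tool's x, y, z in cm, then the turn, a rotation vector about the tool's x, y, z in rad. In form: [[[tx, ty, tz, wx, wy, wz], ...]]. A call has 1 to 10 rows; each row is the pose to reach, as a shift and turn from the pose commanded when the call began, along the tool's axes at that moment; what a row does not reach only later rows make up. A row lasts 1/10 s, in which the tool goes at most 50 mm and 8.59 degrees, less where a joint would pass 70% of its speed; a pose out of reach is approached as far as the arm can. A call with a gripper value outside its range is refused whole. "grip" is the closure in counts, from 0 (fully open) to 255 (shut), set as the call begins (left out, the last holds). The fingers move at their own pace and stop on an object; the grip force is fixed at half the most. Time passes only in rows, so rows that repeat a pose let the fingers close. It gives the time, the measured TCP pose, the force, the opening and the grip force at its end, in the units of the state.
- ctrl.read_state(): the state, without advancing time (a new reading comes with each control period).
- ctrl.get_image(name): name is "side" or "top"; returns a dict with "pixels" (420x560x3 uint8, red, green, blue), "fx", "fy", "cx", "cy" (pixels), "extrinsics" (4x4, takes a point from camera to world coordinates). Camera axes: x right, y up, looking along -z (the intrinsics and any distortion apply to the point x, -y, -z); pixel columns grow to the right and rows downward; lengths in mm; the calibration is good to about 2 mm. A picture is of the moment at which its call begins. There is no depth.
- ctrl.finish_job(): hands the job in; it is judged then, once.
The state is a dict: "clock": time; "qpos": joint angles; "qd": joint speeds; "tau": joint torques, N m; "eef_pos": TCP position; "tool_rot": TCP orientation; "force": force on the tool from outside, world axes, zero at the start; "torque": the same for the moment, N m; "width": finger opening in mm; "gripper_force": force on a finger pad.
Only numpy, scipy, OpenCV 4.12 (cv2) and the standard library are available. Lean on these libraries where they do the work, as an engineer would, in place of code of your own. Each camera call takes 0.05 s, during which the arm holds its last target. There are 200 camera calls.

## Working session

There is one attempt and no reset: what is moved stays moved. The work goes in short steps, Python scripts to look and compute and a tool call to move; the robot and the scene stay as the last step left them, time stands still between calls to the robot, and variables do not carry over. Pictures are saved under pics/ and viewed, at most 10 in all, crops included, and the job is handed in when it is done.

Besides the shell and the picture viewer there is one more tool, called after "Call:" as name([rows], argument=value, ...), one row to a line, values as JSON. send_rows: Moves the arm, as the interface text tells. Its arguments: {"type":"object","properties":{"rows":{"type":"array","items":{"type":"array","items":{"type":"array","items":{"type":"number"}}}},"grip":{"type":"number"}},"required":["rows"]}

```bash
mkdir -p pics
python3 - <<'E'
from cell import ctrl
import cv2,numpy as np
for n in("side","top"):
    d=ctrl.get_image(n);cv2.imwrite(f"pics/{n}0.png",d["pixels"][:,:,::-1])
    print(n,d["fx"],d["fy"],d["cx"],d["cy"],d.keys());print(np.round(d["extrinsics"],3).tolist())
print(ctrl.read_state())
E
```

```text
side 473.56520721918446 473.56520721918446 293.0259160679053 217.23946804307255 dict_keys(['pixels', 'fx', 'fy', 'cx', 'cy', 'extrinsics'])
[[-0.933, 0.204, -0.295, 270.802], [-0.359, -0.525, 0.772, 794.272], [0.002, 0.826, 0.563, 684.343], [0.0, 0.0, 0.0, 1.0]]
top 507.2753341385729 507.2753341385729 287.40228034461353 220.01471075590388 dict_keys(['pixels', 'fx', 'fy', 'cx', 'cy', 'extrinsics'])
[[-0.03, 0.995, -0.099, 468.039], [-1.0, -0.031, -0.006, -28.904], [-0.009, 0.098, 0.995, 1214.552], [0.0, 0.0, 0.0, 1.0]]
{'clock': 0.1, 'qpos': array([-1.35783409,  0.62924808,  0.03846852,  1.5182977 , -0.02701236,
        0.99630748, -0.01999917]), 'qd': array([-0.00082762, -0.00256162, -0.00083052, -0.00209189,  0.00073913,
       -0.00062452, -0.00256166]), 'tau': array([ 3.07640272e-03, -5.64529431e+01,  1.23029027e+00, -1.93971097e+01,
        1.12375355e-02,  5.44480528e-03,  6.46394138e-07]), 'eef_pos': array([178.71315764, 624.47884296, 303.0754732 ]), 'tool_rot': array([-3.13985076e+00,  2.16863760e-05,  2.86280463e+00]), 'force': array([ 0.29389409, -0.21976468, -0.65840384]), 'torque': array([-0.01194228, -0.01583333, -0.00475124]), 'gripper_force': 0.0, 'width': 85.61688162073949}
```

View pics/side0.png

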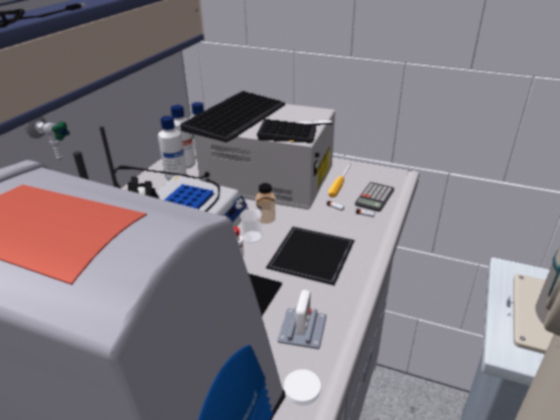

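View pics/top0.png

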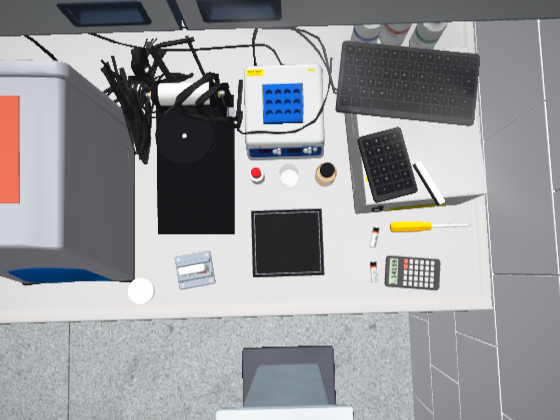

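The side view shows the timer (303,310) in its dock with the front, with its red button, facing the robot (−x). The mat is at (312,253). In the top view the dock is at (195,270), the timer top at (192,269), the mat at (288,242) and the red-capped bottle at (257,174). A tall instrument stands on the left.

```bash
cat > h.py <<'E'
from cell import ctrl
import cv2,numpy as np
from scipy.spatial.transform import Rotation as Ro
def ray(d,uv,z):
    u=np.atleast_2d(np.array(uv,float));E=np.array(d["extrinsics"])
    r=np.c_[(u[:,0]-d["cx"])/d["fx"],-(u[:,1]-d["cy"])/d["fy"],-np.ones(len(u))]@E[:3,:3].T
    o=E[:3,3]; return o+r*((z-o[2])/r[:,2])[:,None]
def proj(d,p):
    E=np.array(d["extrinsics"]);c=(np.atleast_2d(p)-E[:3,3])@E[:3,:3]
    return np.c_[d["cx"]+d["fx"]*c[:,0]/-c[:,2],d["cy"]-d["fy"]*c[:,1]/-c[:,2]]
E
python3 - <<'E'
from h import *
d=ctrl.get_image("top");im=d["pixels"]
g=cv2.cvtColor(im,cv2.COLOR_RGB2GRAY)
def big(m,x0,y0,x1,y1):
    k=np.zeros_like(g);k[y0:y1,x0:x1]=m[y0:y1,x0:x1]
    c=max(cv2.findContours(k,0,2)[0],key=cv2.contourArea);r=cv2.minAreaRect(c);return r,cv2.boxPoints(r)
for n,m,b,z in(("mat",(g<90).astype(np.uint8),(243,200,340,285),4),("timer",(g>215).astype(np.uint8),(175,255,215,282),74)):
    r,bp=big(m,*b);w=ray(d,bp,z);print(n,r,w[:,:2].round(1).tolist(),ray(d,[r[0]],z).round(1))
hsv=cv2.cvtColor(im,cv2.COLOR_RGB2HSV)
k=((im[:,:,0].astype(int)-im[:,:,2])<-8).astype(np.uint8)
r,bp=big(k,165,240,225,300);print("dock",r,ray(d,bp,8)[:,:2].round(1).tolist())
print("instr bottom-right floor/300",ray(d,[[133,280]],0).round(),ray(d,[[133,280]],300).round(),"bottle",ray(d,[[257,174]],75).round())
s=ctrl.get_image("side")
a=im[235:300,165:225,::-1];a=cv2.resize(a,(480,520),interpolation=2)
b=s["pixels"][280:350,270:335,::-1];b=cv2.resize(b,(300,323),interpolation=2)
o=np.zeros((520,790,3),np.uint8);o[:,:480]=a;o[:323,485:785]=b;cv2.imwrite("pics/crop.png",o)
E
```

```text
mat ((286.9261474609375, 242.57974243164062), (65.7975082397461, 70.67851257324219), 87.79740142822266) [[612.4, 66.9], [613.6, -103.0], [456.5, -103.2], [455.1, 64.5]] [[533.9 -18.7   4. ]]
timer ((190.7547149658203, 268.8584899902344), (7.248682498931885, 25.86182403564453), 79.3803482055664) [[481.4, 228.0], [490.3, 170.8], [474.3, 168.0], [465.4, 225.1]] [[477.8 198.   74. ]]
dock ((194.4226531982422, 269.4207763671875), (33.54051208496094, 36.42770004272461), 79.3803482055664) [[509.4, 252.0], [522.7, 166.5], [444.4, 153.1], [431.2, 238.0]]
instr bottom-right floor/300 [[456. 351.   0.]] [[459. 257. 300.]] bottle [[688.  44.  75.]]
```

View pics/crop.png

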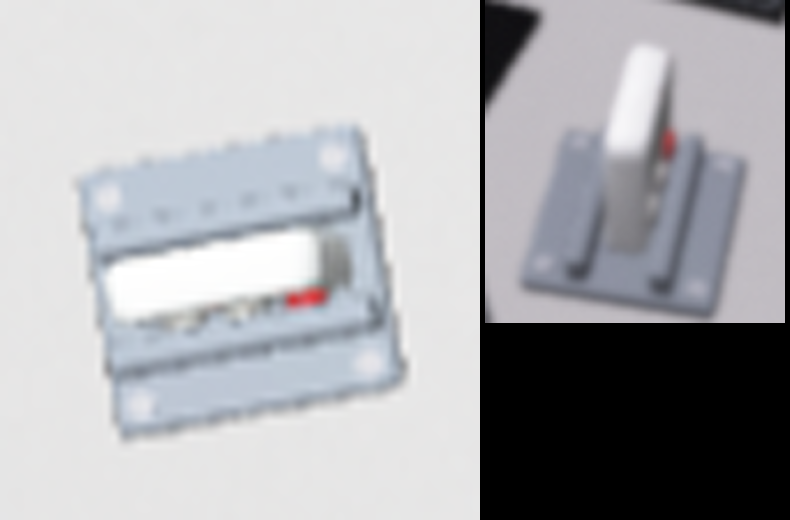

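The crop confirms it: the red button and the other buttons are on the −x side of the timer. Its centre is near (478,198), its yaw is about 0.155 rad, and the mat centre is at (534,−19). I'll move clear of the instrument first, turning the tool on the way.

Call:
send_rows([
  [[-21.7,-24.5,1.4,0,0,-0.434],[-21.7,-24.5,1.4,0,0,-0.434],[-21.7,-24.5,1.4,0,0,-0.434],[-21.7,-24.5,1.4,0,0,-0.434],[-21.7,-24.5,1.4,0,0,-0.434],[-21.7,-24.5,1.4,0,0,-0.434],[-21.7,-24.5,1.4,0,0,-0.434],[-21.7,-24.5,1.4,0,0,-0.434],[-21.7,-24.5,1.4,0,0,-0.434],[-21.7,-24.5,1.4,0,0,-0.434]],
], grip=0)

```text
clock: 1.2
eef_pos: [319.6, 331.0, 290.0]
tool_rot: [3.14, 0.0, -2.985]
force: [-0.7, -0.3, 0.2]
width: 85.7
gripper_force: 0.0
```

```bash
cat >> h.py <<'E'
def row(pos,rpy,s=None):
    s=s or ctrl.read_state();R=Ro.from_euler("xyz",s["tool_rot"])
    t=R.inv().apply(np.array(pos)-s["eef_pos"])/10
    return np.r_[t,(R.inv()*Ro.from_euler("xyz",rpy)).as_rotvec()].round(3).tolist()
E
python3 - <<'E'
from h import *
s=ctrl.read_state();print(s["clock"],s["eef_pos"],s["tool_rot"],s["qpos"],s["width"])
print(row([478,198,200],[-np.pi,0,-2.987]))
E
```

```text
1.2 [319.60376077 330.96712068 290.03950126] [ 3.14042702e+00  2.21433986e-04 -2.98465970e+00] [-0.80484499  0.3814052  -0.07897622  2.04184541  0.04349635  0.71895193
  0.81684949] 85.68156921354486
[-13.565, -15.619, 8.989, 0.001, 0.0, 0.002]
```

Call:
send_rows([
  [[-13.6,-15.6,9,0,0,0],[-13.6,-15.6,9,0,0,0],[-13.6,-15.6,9,0,0,0],[-13.6,-15.6,9,0,0,0],[-13.6,-15.6,9,0,0,0],[-13.6,-15.6,9,0,0,0],[-13.6,-15.6,9,0,0,0],[-13.6,-15.6,9,0,0,0]],
])

```text
clock: 2.0
eef_pos: [477.6, 198.7, 200.2]
tool_rot: [3.14, -0.0, -2.983]
force: [0.5, -0.0, 0.1]
width: 85.1
gripper_force: 0.0
```

Run:
```python
from h import *
s=ctrl.read_state();print(s["clock"],s["eef_pos"],s["tool_rot"],s["qpos"])
d=ctrl.get_image("side");b=d["pixels"][180:380,200:420,::-1]
cv2.imwrite("pics/s1.png",cv2.resize(b,(660,600),interpolation=2))
print(row([478,198,110],[-np.pi,0,-2.987]))
```

```text
2.0 [477.56422803 198.73922096 200.15366148] [ 3.14029554e+00 -1.31850652e-04 -2.98302656e+00] [-0.40095747  0.59202791 -0.06928734  1.98355629  0.06950459  0.56795859
  1.2122709 ]
[-0.029, -0.083, 9.035, 0.001, 0.0, 0.004]
```

View pics/s1.png

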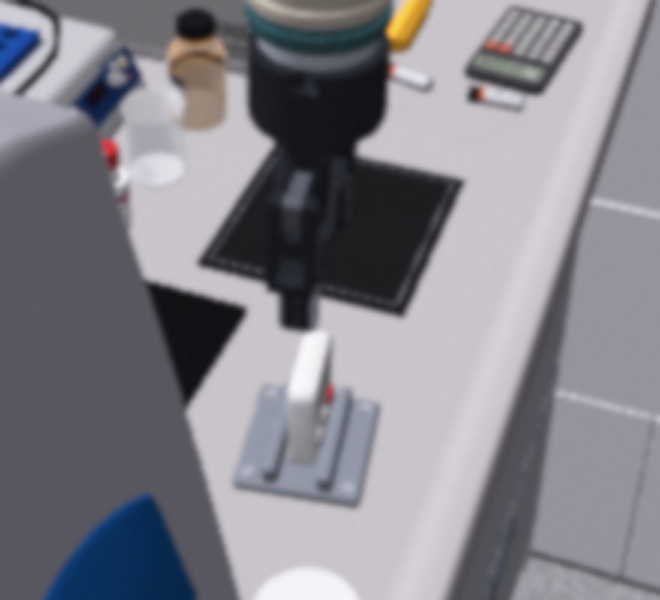

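The tool stands squarely above the timer (top edge at crop px 313,340, fingertip at 297,322). I'll go down and grip.

Call:
send_rows([
  [[0,0,3,0,0,0],[0,-0.1,6,0,0,0],[0,-0.1,8,0,0,0],[0,-0.1,9.5,0,0,0],[0,-0.1,9.5,0,0,0],[0,-0.1,9.5,0,0,0]],
])

```text
clock: 2.65
eef_pos: [478.4, 196.7, 105.5]
tool_rot: [3.141, 0.0, -2.985]
force: [0.6, 0.2, -0.4]
width: 85.5
gripper_force: 0.0
```

Call:
send_rows([
  [[0,0,0,0,0,0],[0,0,0,0,0,0],[0,0,0,0,0,0],[0,0,0,0,0,0],[0,0,0,0,0,0],[0,0,0,0,0,0],[0,0,0,0,0,0],[0,0,0,0,0,0],[0,0,0,0,0,0],[0,0,0,0,0,0]],
], grip=255)

```text
clock: 3.65
eef_pos: [479.4, 196.2, 106.3]
tool_rot: [3.141, 0.002, -2.986]
force: [-0.2, 0.7, 5.2]
width: 61.0
gripper_force: 65.1
```

Run:
```python
from h import *
s=ctrl.read_state();print(s["clock"],s["eef_pos"],s["tool_rot"],s["width"],s["gripper_force"])
d=ctrl.get_image("side");b=d["pixels"][250:360,250:360,::-1];b=cv2.resize(b,(390,390),interpolation=2)
c=ctrl.get_image("top")["pixels"][225:305,150:230,::-1];c=cv2.resize(c,(390,390),interpolation=2)
cv2.imwrite("pics/s2.png",np.hstack([b,c]))
```

```text
3.65 [479.38535666 196.17574707 106.30337564] [ 3.14054902e+00  2.49795479e-03 -2.98623221e+00] 61.02590181831015 65.11240124702454
```

View pics/s2.png

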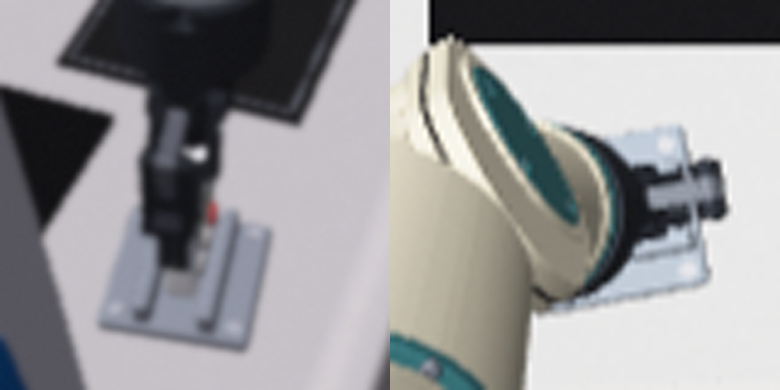

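The grip is sound: 61 mm opening, 65 N, timer upright between the pads. The arm can't tilt the tool outward because of the joint 6 limit. So I'll lift, turn half about the vertical and lean the tool back the other way, with the front facing away from the robot.

Call:
send_rows([
  [[0,0,-2,0,0,0],[0,0,-4,0,0,0],[0,0,-7,0,0,0],[0,0,-10,0,0,0],[0,0,-13,0,0,0],[0,0,-15,0,0,0],[0,0,-15,0,0,0],[0,0,-15,0,0,0]],
])

```text
clock: 4.55
eef_pos: [478.6, 195.5, 255.4]
tool_rot: [3.141, 0.001, -2.987]
force: [0.3, -0.3, -0.4]
width: 61.5
gripper_force: 65.2
```

Run:
```python
from h import *
s=ctrl.read_state();print(s["clock"],s["eef_pos"],s["tool_rot"],s["width"],s["gripper_force"],s["force"])
print(row([535,-19,256],[np.pi,0,-2.986-1.4]))
```

```text
4.55 [478.59548216 195.45536814 255.38091554] [ 3.14133585e+00  1.07229096e-03 -2.98650853e+00] 61.478425386915916 65.23018598556519 [ 0.31649273 -0.25411668 -0.39864979]
[-2.26, -22.059, -0.065, 0.001, 0.001, 1.399]
```

Call:
send_rows([
  [[-0.2,-2.2,0,0,0,0.14],[-0.5,-4.4,0,0,0,0.28],[-0.7,-6.6,0,0,0,0.42],[-0.9,-8.8,0,0,0,0.56],[-1.2,-11.1,0,0,0,0.7],[-1.4,-13.3,0,0,0,0.84],[-1.6,-15.5,0,0,0,0.98],[-1.8,-17.7,0,0,0,1.12],[-2.1,-19.9,0,0,0,1.26],[-2.3,-22.1,0,0,0,1.4]],
])

```text
clock: 5.55
eef_pos: [535.0, -20.0, 253.5]
tool_rot: [-3.139, -0.0, 1.891]
force: [0.7, -0.4, -0.3]
width: 61.1
gripper_force: 65.0
```

Run:
```python
from h import *
s=ctrl.read_state();print(s["clock"],s["eef_pos"],s["tool_rot"],s["qpos"],s["width"])
print(row([540,-19,256],[np.pi,0,0]))
```

```text
5.55 [534.96390893 -20.03319978 253.52143864] [-3.13895364e+00 -4.50648434e-04  1.89105940e+00] [-0.22622082  0.5511127   0.31551486  1.89628341 -0.24418946  0.7341306
  0.54862481] 61.0533864365234
[-0.06, 0.51, -0.249, -0.002, 0.002, 1.891]
```

Call:
send_rows([
  [[0,0,0,0,0,0.14],[0,0,0,0,0,0.28],[0,0,0,0,0,0.42],[0,0,0,0,0,0.56],[0,0,0,0,0,0.7],[0,0,0,0,0,0.84],[0,0,0,0,0,0.98],[0,0,0,0,0,1.12],[0,0,0,0,0,1.26],[0,0,0,0,0,1.4]],
])

```text
clock: 6.55
eef_pos: [534.7, -19.1, 253.6]
tool_rot: [-3.141, 0.003, 0.491]
force: [-0.7, 0.5, -0.5]
width: 60.9
gripper_force: 65.0
```

Call:
send_rows([
  [[0,0,0,0,0,0.12],[0,0,0,0,0,0.24],[0,0,0,0,0,0.36],[0,0,0,0,0,0.49],[0,0,0,0,0,0.49],[0,0,0,0,0,0.49]],
])

```text
clock: 7.15
eef_pos: [535.0, -19.1, 254.0]
tool_rot: [3.141, 0.002, 0.01]
force: [0.1, -0.5, -0.8]
width: 61.4
gripper_force: 65.0
```

Run:
```python
from h import *
s=ctrl.read_state();print(s["clock"],s["eef_pos"],s["tool_rot"],s["qpos"],s["width"])
R=(Ro.from_euler("xyz",[np.pi,0,0])*Ro.from_rotvec([0,-.7,0]));print(R.as_matrix().round(2))
R=(Ro.from_euler("xyz",[np.pi,0,0])*Ro.from_rotvec([0,.7,0]));print(R.as_matrix().round(2))
print(row([557.5,-19,150],(Ro.from_euler("xyz",[np.pi,0,0])*Ro.from_rotvec([0,-.7,0])).as_euler("xyz")))
```

```text
7.15 [535.03620462 -19.11401417 253.95607935] [3.14073389e+00 1.96886029e-03 9.79494621e-03] [-0.54953804  0.68429133  0.86014484  1.90481272 -0.6739233   0.8726212
 -0.90228008] 61.39672052565968
[[ 0.76  0.   -0.64]
 [-0.   -1.   -0.  ]
 [-0.64  0.   -0.76]]
[[ 0.76  0.    0.64]
 [ 0.   -1.   -0.  ]
 [ 0.64  0.   -0.76]]
[2.267, 0.002, 10.391, 0.004, -0.698, 0.009]
```

Call:
send_rows([
  [[0.3,0,1.3,0,-0.09,0],[0.6,0,2.6,0,-0.18,0],[0.9,0,3.9,0,-0.27,0],[1.1,0,5.2,0,-0.36,0],[1.4,0,6.5,0,-0.45,0],[1.7,0,7.8,0,-0.54,0],[2.0,0,9.1,0,-0.63,0],[2.3,0,10.4,0,-0.7,0],[2.3,0,10.4,0,-0.7,0],[2.3,0,10.4,0,-0.7,0]],
])

```text
clock: 8.15
eef_pos: [558.3, -19.6, 150.4]
tool_rot: [-3.141, 0.7, 0.008]
force: [0.3, -0.1, -0.0]
width: 61.1
gripper_force: 65.1
```

Run:
```python
from h import *
s=ctrl.read_state();print(s["clock"],s["eef_pos"],s["tool_rot"],s["qpos"],s["width"])
print(row([557.5,-19,90],(Ro.from_euler("xyz",[np.pi,0,0])*Ro.from_rotvec([0,-.7,0])).as_euler("xyz")))
b=ctrl.get_image("side")["pixels"][130:330,190:410,::-1];cv2.imwrite("pics/s3.png",cv2.resize(b,(660,600),interpolation=2))
```

```text
8.15 [558.25675206 -19.59485956 150.41029862] [-3.1411356   0.70008555  0.00761234] [-0.36752118  1.1389943   0.75883029  1.38486158 -0.48849455  1.56949409
 -1.08303933] 61.14364171877047
[3.835, -0.058, 4.669, 0.004, 0.0, 0.006]
```

View pics/s3.png

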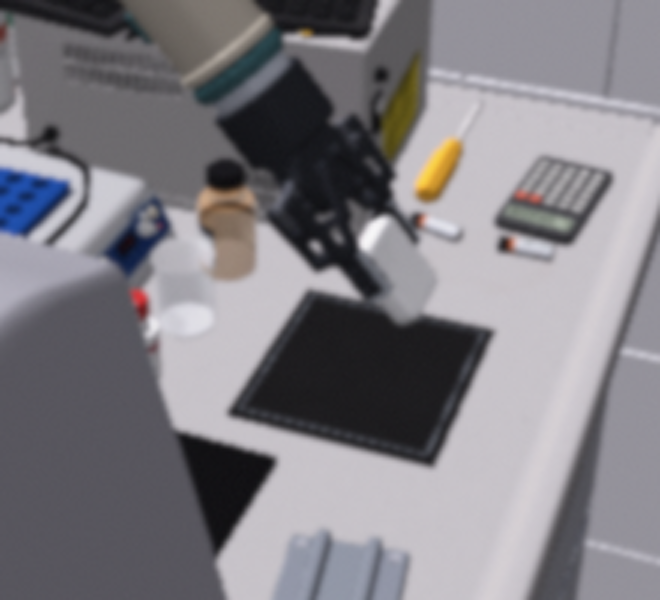

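The timer (crop px 400,270) is held leaning with its back up and its front facing down and away. The bottles and beaker at (150–230,170–340) are untouched. I'll lower it straight down.

Call:
send_rows([
  [[0.9,0,1.1,0,0,0],[1.9,0,2.3,0,0,0],[2.9,0,3.5,0,0,0],[3.6,0,4.3,0,0,0],[3.8,0,4.6,0,0,0],[3.8,0,4.6,0,0,0]],
])

```text
clock: 8.8
eef_pos: [557.6, -19.1, 90.4]
tool_rot: [3.141, 0.702, 0.007]
force: [0.1, 1.2, 0.3]
width: 60.9
gripper_force: 65.1
```

Call:
send_rows([
  [[0.13,0,0.15,0,0,0],[0.13,0,0.15,0,0,0],[0.13,0,0.15,0,0,0]],
])

```text
clock: 9.1
eef_pos: [558.2, -19.1, 89.7]
tool_rot: [3.142, 0.699, 0.007]
force: [-0.2, 0.5, -0.2]
width: 61.6
gripper_force: 65.1
```

Call:
send_rows([
  [[0.13,0,0.15,0,0,0],[0.13,0,0.15,0,0,0],[0.13,0,0.15,0,0,0]],
])

```text
clock: 9.4
eef_pos: [558.1, -19.0, 87.3]
tool_rot: [-3.141, 0.7, 0.007]
force: [0.3, -0.5, -0.4]
width: 61.4
gripper_force: 65.1
```

Call:
send_rows([
  [[0.13,0,0.15,0,0,0],[0.13,0,0.15,0,0,0],[0.13,0,0.15,0,0,0]],
])

```text
clock: 9.7
eef_pos: [558.0, -19.1, 85.2]
tool_rot: [-3.142, 0.7, 0.007]
force: [-0.2, 0.4, -1.5]
width: 61.0
gripper_force: 65.1
```

Call:
send_rows([
  [[0.08,0,0.1,0,0,0],[0.08,0,0.1,0,0,0],[0.08,0,0.1,0,0,0]],
])

```text
clock: 10.0
eef_pos: [558.1, -19.1, 84.7]
tool_rot: [3.142, 0.7, 0.007]
force: [2.0, -0.1, 5.4]
width: 60.8
gripper_force: 65.7
```

Contact at about 5 N. Now I'll release and let it tip.

Call:
send_rows([
  [[0,0,0,0,0,0],[0,0,0,0,0,0],[0,0,0,0,0,0],[0,0,0,0,0,0],[0,0,0,0,0,0],[0,0,0,0,0,0],[0,0,0,0,0,0],[0,0,0,0,0,0],[0,0,0,0,0,0],[0,0,0,0,0,0]],
], grip=0)

```text
clock: 11.0
eef_pos: [558.0, -19.0, 84.0]
tool_rot: [-3.142, 0.7, 0.007]
force: [-0.2, 0.6, -0.2]
width: 85.4
gripper_force: 0.0
```

Run:
```python
from h import *
s=ctrl.read_state();print(s["clock"],s["eef_pos"],s["width"],s["force"])
b=ctrl.get_image("side")["pixels"][170:310,220:380,::-1];cv2.imwrite("pics/s4.png",cv2.resize(b,(640,560),interpolation=2))
```

```text
11.0 [558.0452783  -19.04123968  83.99358449] 85.39498250716937 [-0.20918655  0.55652957 -0.15077804]
```

View pics/s4.png

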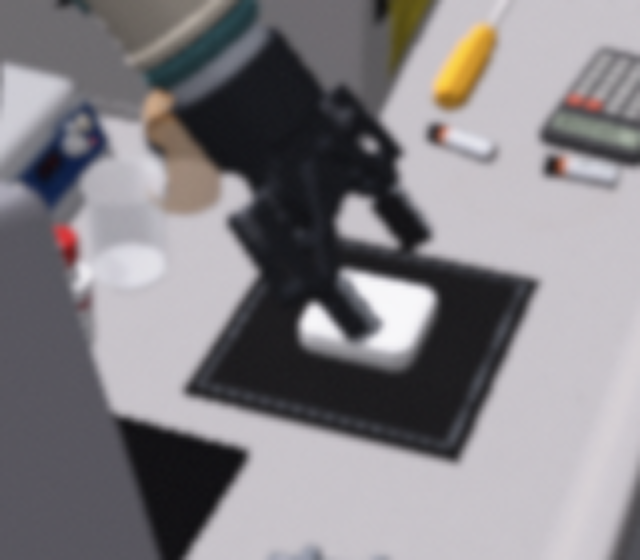

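The timer (crop px 370,315) lies flat on the mat with a plain white back up, and the fingers are clear of it. I'll raise the gripper straight up.

Call:
send_rows([
  [[-1.3,0,-1.5,0,0,0],[-3.2,0,-3.8,0,0,0],[-5.2,0,-6.1,0,0,0],[-7.1,0,-8.4,0,0,0],[-9,0,-10.7,0,0,0],[-10.3,0,-12.2,0,0,0],[-10.3,0,-12.2,0,0,0],[-10.3,0,-12.2,0,0,0]],
])

```text
clock: 11.85
eef_pos: [557.8, -18.9, 243.8]
tool_rot: [-3.141, 0.699, 0.007]
force: [0.2, 0.6, -0.3]
width: 85.6
gripper_force: 0.0
```

Run:
```python
from h import *
s=ctrl.read_state();print(s["clock"],s["eef_pos"],s["width"],s["force"])
d=ctrl.get_image("side");im=d["pixels"];g=cv2.cvtColor(im,cv2.COLOR_RGB2GRAY)
mc=proj(d,[[612,66,4],[613,-103,4],[456,-103,4],[455,65,4]]);k=np.zeros_like(g)
cv2.fillConvexPoly(k,mc.astype(np.int32),1);m=((g>130)&(k>0)).astype(np.uint8)
c=max(cv2.findContours(m,0,2)[0],key=cv2.contourArea);M=cv2.moments(c)
u=[M["m10"]/M["m00"],M["m01"]/M["m00"]];print(u,cv2.contourArea(c),ray(d,[u],15))
b=im[150:310,200:380,::-1];cv2.imwrite("pics/s5.png",cv2.resize(b,(630,560),interpolation=2))
```

```text
11.85 [557.79976587 -18.89879707 243.79441907] 85.56607647011205 [ 0.20048586  0.62235472 -0.32129824]
[311.2715933894605, 248.30277517929525] 534.5 [[537.27175247 -20.21999359  15.        ]]
```

View pics/s5.png

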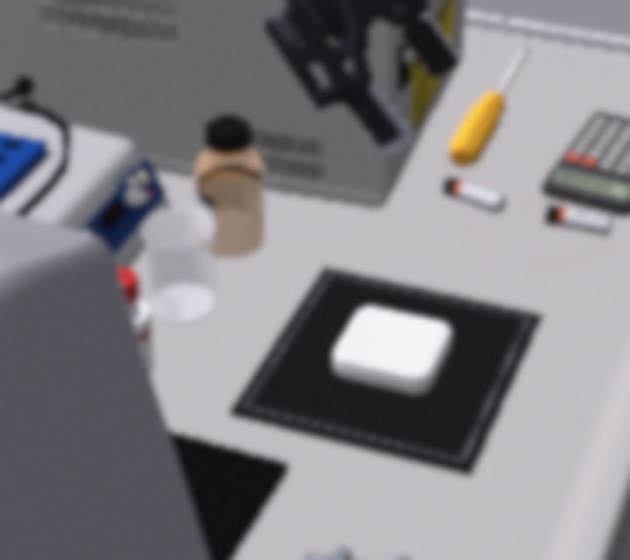

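The timer lies flat with its back up at about (537,−20), roughly 3 mm from the mat centre. The bottle is upright and the arm is clear.

```bash
python3 -c "
from cell import ctrl
print(ctrl.finish_job())"
```

```text
the job is handed in; nothing more can be done
None
```

The timer lies flat and face down, about 3 mm from the mat's centre by camera measurement; the dropper bottle is still standing, and I handed the job in at about 12 s with the gripper clear (no verdict was returned).

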